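# Build up the drip-coffee set on its saucer

## Task

The drip-coffee set has been washed; put it together so that it is ready for the morning. Working upwards from the white saucer, gently stand the small cream cup upright in the middle of the saucer, set the steel brewer centred on the cup's mouth with its brim flat on the rim, lower the perforated press into the brewer until it lies flat on the bottom, and finally cap the brewer with the domed lid, fully seated. Do it in that order, and do not shift the timer, the squash or the mandarin that stand about.

Things in the scene. Friction and masses are not known exactly. Their poses are not given: they have to be found in the camera images.
- saucer: White round china saucer (loose, 0.28 kg), 132 mm across, 14 mm high at its edge. Origin: centre of its underside, z up. Its flat inner floor lies 5 mm above the origin; on it a thin ring 1.5 mm high, 58 mm inside diameter, surrounds the place of the cup's foot. It need not be moved.
- cup: Small cream-white china cup, 55 mm high, 83 mm long over its handle, 0.127 kg, upright. Round part 42 mm across at the foot, 58 mm at the rim, about 55 mm 20 mm below the rim. Origin: underside, middle of the whole outline: the body's axis lies 12 mm from it along own +y; the handle (14 mm wide) points along -y, to 42 mm from the origin, almost up to the rim. Grip the body along own x.
- cup_mouth (a point): Centre of the cup's mouth (about 48 mm wide inside), at rim height, on the axis of the round body, 55 mm above the cup's underside. Axes as the cup's.
- brewer: Steel drip brewer, open at the top, 0.1 to 0.16 kg: a round chamber (63 mm outside, 57 mm inside) on a flat brim 91 mm across; below it a collar 35 mm across enters the cup's mouth. Origin: centre of its underside, z up. Heights: brim 4.5 to 7.5 mm, chamber floor 9, chamber rim 54. Grip the chamber's outside above the brim. Seated on the cup, its origin is 4.5 mm below the cup's rim.
- press: Steel press, 50 to 80 g: perforated disc (49 mm across, 7 mm thick), thin stem, wooden knob 17 mm across from 42 to 60 mm up. It stands on its disc. Origin: centre of the disc's underside, z up. It fits the chamber with 4 mm clearance all round; on the floor there its origin is 9 mm above the brewer's and the knob stands 15 mm out of the chamber.
- lid: Steel domed lid, 55 to 90 g, 76 mm across, standing on its skirt; wooden knob 19 mm across from 34 to 53 mm up, dome top at 31 mm. Origin: centre of the skirt's lower edge, z up. The skirt (71 mm inside) slips over the chamber until a shoulder 8 mm up rests on its rim: seated, its origin is 46 mm above the brewer's. The hollow dome clears the press's knob if the press lies on the floor.
- timer: Bystander: kitchen timer with red top and cream base, 63 mm across, 58 mm high. Origin: centre of its underside.
- squash: Bystander: small yellow ribbed squash, 77 mm across, 71 mm high with its stalk. Origin: centre of its underside.
- mandarin: Bystander: orange mandarin, 61 mm across, 50 mm high. Origin: centre of its underside.
Mind the look-alikes: they are no part of the job. There is more than one size of the saucer; the one meant has the size given above.

How it is judged:
By the outcome, as a careful person would: the job done as asked, in the order asked, and still so for the second after the job is handed in, with the robot touching nothing.
It also fails if it takes over 136 s, if anything falls off the work surface, if the arm or the gripper's body presses on something with over 40 N, if the wrist force passes 120 N, or if a joint passes its speed limit or range.

## Robot

A 6-joint arm with a two-finger parallel gripper is mounted at the origin on the work surface; the furniture and walls round the work are solid. World frame = base frame: x ahead of the robot, y to its left, z up, the work surface at z = 0. Lengths are in m, angles in rad, forces in N, time in s.
With the tool pointing down it reaches from about 0.35 to 0.875 m from the base axis. Payload 4.2 kg.
Tool frame: the origin (TCP) lies midway between the tips of the shut fingers; the grasp point (between the pads) lies 19 mm behind it; z points along the fingers, y is the line along which they close (so a half turn about z gives the same grasp; the last joint's range is limited). The gripper opens to 85 mm and grips with 20 to 120 N. Pads are 22 mm wide; open, the fingers measure 114 mm over their backs; the gripper's body (76 mm by 85 mm) begins 54 mm behind the grasp point. The pads swing forward as they close: fully open they stand 13 mm farther back than shut.
Start: joints at [-1.032, 0.385, 0.008, 0, -1.194, -0.259], TCP at [0.173, -0.601, 0.231] pointing down, gripper open.
Joint ranges: [-3.14, 3.14], [-1.21, 2.06], [-1.07, 1.41], [-3.16, 2.05], [-2.99, -0.16], [-3.1, 3.1]. Speed limits (rad/s): [2.79, 2.79, 3.14, 3.14, 3.14, 3.14].

## Interface

Orientations are given as a 3x3 rotation matrix whose columns are the frame's x, y, z axes.
In Python, from station import ctrl gives the robot as it stands. Calls block until the motion is done:
- ctrl.reach(position, orientation): joint-space move of the TCP to a pose.
- ctrl.movel(position, attitude=None, max_speed=0.15): straight line of the TCP; attitude=None keeps the orientation; max_speed is the mean speed in m/s.
- ctrl.movej(angles): joint-space move.
- ctrl.move_gripper(opening, grasp_force=None): finger opening in m; grasp_force is the grip in N (None keeps the last); returns when the fingers have stopped.
- ctrl.dwell(seconds).
- ctrl.inverse_kinematics(position, orientation): joint angles nearest the present ones, or None.
- ctrl.read_state(): the state.
- ctrl.get_image(name): name is "scene" or "side" or "wrist"; returns a dict with "frame" (420x560x3 uint8, red, green, blue), "range_z" (420x560 float32, m along the optical axis (not along the pixel's ray), 0 where there is no reading), "fovy" (degrees; the focal length in pixels is half the picture's height over the tangent of half this angle, whatever the lens; pixels are square), "cx", "cy" (the principal point, pixels), "k1" (the pictures are not rectified: a ray, as slopes to the right and down, at radius r is drawn at 1 + k1 r^2 times it, then the intrinsics apply), "extrinsics" (4x4, takes a point from world to camera coordinates). Camera axes: x right, y down, z forward; pixel columns grow to the right and rows downward; lengths in m; the calibration is good to about 2 mm. A picture is of the moment at which its call begins.
A pose or a line that the arm cannot do raises ctrl.PlanningError and nothing moves.
- ctrl.finish_job(): hands the job in; it is judged then, once.
The state is a dict: "time_s": time; "joint_pos": joint angles; "dq": joint speeds; "effort": joint torques, N m; "tcp_pos": TCP position; "orientation": TCP orientation; "force": force on the tool from outside, world axes, zero at the start; "wrist_torque": the same for the moment, N m; "opening": finger opening in m; "gripper_force": force on a finger pad.
Only numpy, scipy, OpenCV 4.12 (cv2) and the standard library are available. Lean on these libraries where they do the work, as an engineer would, in place of code of your own. Each camera call takes 0.05 s, during which the arm holds its last target. There are 200 camera calls.

## Working session

There is one attempt and no reset: what is moved stays moved. The work goes in short steps, each a Python script; the robot and the scene stay as the last script left them, time stands still between calls to the robot, and variables do not carry over. Pictures are saved under pics/ and viewed, at most 14 in all, crops included, and the job is handed in when it is done.

```bash
mkdir -p pics
cat > h.py <<'E'
import numpy as np, cv2
from station import ctrl
def K(d):
    f=210/np.tan(np.radians(d["fovy"])/2); return f
def pts(d):
    """world xyz for every pixel"""
    f=K(d); v,u=np.mgrid[0:420,0:560].astype(float)
    M=np.array([[f,0,d["cx"]],[0,f,d["cy"]],[0,0,1.]])
    n=cv2.undistortPoints(np.stack([u.ravel(),v.ravel()],1)[:,None],M,np.array([d["k1"],0,0,0.])).reshape(420,560,2)
    z=d["range_z"]; c=np.dstack([n[...,0]*z,n[...,1]*z,z])
    E=np.array(d["extrinsics"]); w=(c-E[:3,3])@E[:3,:3]
    w[z<=0]=np.nan
    return w
def shot(name,fn,crop=None,s=1):
    d=ctrl.get_image(name); im=d["frame"][...,::-1]
    if crop: a,b,c,e=crop; im=im[b:e,a:c]
    cv2.imwrite("pics/"+fn,cv2.resize(im,None,fx=s,fy=s,interpolation=cv2.INTER_CUBIC)); 
    return d
E
python3 - <<'E'
from h import *
import pickle
for n in("scene","side"):
    d=shot(n,n+"0.png"); pickle.dump(d,open(n+"0.pkl","wb"))
    print(n,d["fovy"],d["k1"],np.round(d["extrinsics"],3).tolist())
print(ctrl.read_state())
E
```

```text
scene 56.31092716260559 -0.036383004438220394 [[-0.815, -0.58, -0.0, 0.387], [-0.413, 0.581, -0.701, 0.284], [0.407, -0.571, -0.713, 0.859], [0.0, 0.0, 0.0, 1.0]]
side 44.36104954093387 0.04225140541079588 [[0.199, 0.98, 0.017, -0.058], [0.714, -0.133, -0.687, -0.33], [-0.671, 0.149, -0.727, 1.803], [0.0, 0.0, 0.0, 1.0]]
{'time_s': 0.1, 'joint_pos': array([-1.03239001e+00,  3.85463990e-01,  6.77597433e-03, -4.01607689e-04,
       -1.19397573e+00, -2.58618188e-01]), 'dq': array([ 0.00093228, -0.00218497,  0.00277909,  0.00203115, -0.00072777,
        0.00154065]), 'effort': array([ 1.20275795e-04, -3.93318808e+01,  1.88929546e+01,  4.19797316e+00,
       -2.64006616e-03, -1.70574914e-06]), 'tcp_pos': array([ 0.17247769, -0.60020382,  0.23035065]), 'orientation': array([[-9.61154827e-01, -2.76009045e-01, -6.36940390e-04],
       [-2.76009755e-01,  9.61153159e-01,  1.79469141e-03],
       [ 1.16846207e-04,  1.90077807e-03, -9.99998187e-01]]), 'force': array([ 0.34540149, -0.09096446,  0.531028  ]), 'wrist_torque': array([-0.00750232, -0.01023913, -0.01108588]), 'gripper_force': 0.0, 'opening': 0.08559264891363526}
```

View pics/scene0.png

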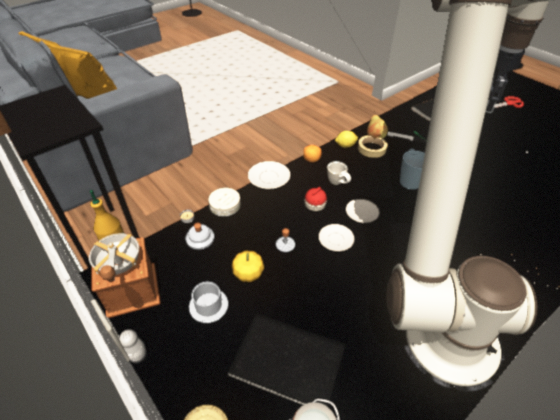

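View pics/side0.png

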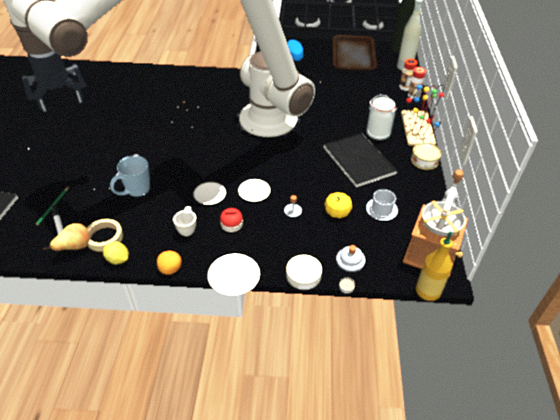

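Scene picture: the saucer candidates are a large white plate (269,175), a white saucer (337,237) and a grey disc (362,211). The cup is at (338,173), brewer (207,302), press (286,240), lid (200,235), timer (316,198), squash (248,265) and mandarin (313,153). Next I'll measure sizes and confirm them in one crop.

Run:
```python
from h import *
import pickle
P={n:pts(pickle.load(open(n+"0.pkl","rb"))) for n in("scene","side")}
W=np.vstack([p.reshape(-1,3) for p in P.values()]); 
seeds={"scene":dict(bigplate=(269,175),saucer=(337,237),grey=(362,211),cup=(338,173),brewer=(207,302),press=(286,242),lid=(200,238),timer=(316,200),squash=(248,266),mand=(313,153),bowl=(225,203))}
for k,(u,v) in seeds["scene"].items():
    c=P["scene"][v,u]
    for n in P:
        p=P[n].reshape(-1,3); m=(np.hypot(p[:,0]-c[0],p[:,1]-c[1])<.1)&(p[:,2]>.004)&(p[:,2]<.15)
        # connected component at top-down 3 mm raster
        q=p[m]; g=np.zeros((100,100),np.uint8); ij=((q[:,:2]-c[:2])/.002+50).astype(int).clip(0,99); g[ij[:,0],ij[:,1]]=1
        g2=cv2.morphologyEx(g,cv2.MORPH_CLOSE,np.ones((3,3),np.uint8)); _,L=cv2.connectedComponents(g2)
        l=L[50,50] or L[47:54,47:54].max(); q=q[L[ij[:,0],ij[:,1]]==l]
        h=q[:,2].max(); (ctr,(a,b),_)=cv2.minAreaRect(q[:,:2].astype(np.float32)); cc,r=cv2.minEnclosingCircle(q[:,:2].astype(np.float32))
        print(k,n,len(q),"hmax %.3f"%h,"box",np.round(ctr,3),np.round((a,b),3),"circ",np.round(cc,3),round(2*r,3))
for n,(a,b,c,e) in {"scene":(150,140,400,330),"side":(140,170,450,300)}.items():
    im=pickle.load(open(n+"0.pkl","rb"))["frame"][b:e,a:c,::-1]; cv2.imwrite(f"pics/{n}crop.png",cv2.resize(im,None,fx=2.5,fy=2.5,interpolation=2))
```

```text
bigplate scene 1 hmax 0.005 box [ 0.655 -0.21 ] [0. 0.] circ [ 0.655 -0.21 ] 0.0
bigplate side 1419 hmax 0.020 box [ 0.656 -0.207] [0.132 0.13 ] circ [ 0.654 -0.208] 0.136Traceback (most recent call last):
  File "<stdin>", line 14, in <module>
    return umr_maximum(a, axis, None, out, keepdims, initial, where)
ValueError: zero-size array to reduction operation maximum which has no identity
```

Run:
```python
from h import *
import pickle
D={n:pickle.load(open(n+"0.pkl","rb")) for n in("scene","side")}
P={n:pts(D[n]) for n in D}
seeds=dict(bigplate=(269,175),saucer=(337,237),grey=(362,211),cup=(338,173),brewer=(207,302),press=(286,242),lid=(200,238),timer=(316,200),squash=(248,266),mand=(313,153),bowl=(225,203))
for k,(u,v) in seeds.items():
    c=P["scene"][v,u]
    for n in P:
        p=P[n].reshape(-1,3); m=(np.hypot(p[:,0]-c[0],p[:,1]-c[1])<.1)&(p[:,2]>.005)&(p[:,2]<.15)
        q=p[m]; g=np.zeros((50,50),np.uint8); ij=((q[:,:2]-c[:2])/.004+25).astype(int).clip(0,49); g[ij[:,0],ij[:,1]]=1
        g=cv2.dilate(g,np.ones((2,2)))
        _,L=cv2.connectedComponents(g); l=np.bincount(L[17:33,17:33][L[17:33,17:33]>0].ravel(),minlength=2).argmax(); q=q[L[ij[:,0],ij[:,1]]==l]
        if len(q)<5: print(k,n,"none",c);continue
        h=np.percentile(q[:,2],99); (ctr,wh,_)=cv2.minAreaRect(q[:,:2].astype(np.float32))
        t=q[q[:,2]>h-.012][:,:2].astype(np.float32);tc,tr=cv2.minEnclosingCircle(t)
        print(k,n,len(q),"h %.3f"%h,"box",np.round(ctr,3),np.round(wh,3),"top12",np.round(tc,3),round(2*tr,3))
for n,(a,b,c,e) in {"scene":(150,140,400,330),"side":(140,170,450,300)}.items():
    im=D[n]["frame"][b:e,a:c,::-1]; cv2.imwrite(f"pics/{n}crop.png",cv2.resize(im,None,fx=2.5,fy=2.5,interpolation=2))
```

```text
bigplate scene 532 h 0.014 box [ 0.652 -0.206] [0.126 0.132] top12 [ 0.652 -0.207] 0.134
bigplate side 1287 h 0.017 box [ 0.655 -0.206] [0.132 0.136] top12 [ 0.651 -0.203] 0.145
saucer scene 312 h 0.011 box [ 0.354 -0.103] [0.091 0.089] top12 [ 0.353 -0.104] 0.095
saucer side 289 h 0.013 box [ 0.357 -0.105] [0.097 0.091] top12 [ 0.354 -0.107] 0.104
grey scene 251 h 0.010 box [ 0.343 -0.235] [0.091 0.091] top12 [ 0.343 -0.236] 0.096
grey side 304 h 0.013 box [ 0.343 -0.237] [0.092 0.094] top12 [ 0.345 -0.239] 0.11
cup scene 379 h 0.054 box [ 0.468 -0.307] [0.055 0.079] top12 [ 0.461 -0.313] 0.08
cup side 464 h 0.056 box [ 0.471 -0.308] [0.06  0.076] top12 [ 0.471 -0.311] 0.081
brewer scene 1140 h 0.055 box [0.49  0.252] [0.089 0.077] top12 [0.495 0.249] 0.065
brewer side 657 h 0.055 box [0.504 0.246] [0.088 0.081] top12 [0.5   0.247] 0.069
press scene 171 h 0.060 box [ 0.453 -0.006] [0.045 0.044] top12 [ 0.451 -0.007] 0.019
press side 155 h 0.063 box [ 0.457 -0.01 ] [0.048 0.046] top12 [ 0.458 -0.008] 0.021
lid scene 496 h 0.053 box [0.65  0.112] [0.073 0.06 ] top12 [0.655 0.107] 0.019
lid side 522 h 0.054 box [0.669 0.108] [0.087 0.062] top12 [0.661 0.103] 0.022
timer scene 382 h 0.056 box [ 0.469 -0.184] [0.055 0.058] top12 [ 0.469 -0.183] 0.043
timer side 423 h 0.058 box [ 0.478 -0.19 ] [0.061 0.061] top12 [ 0.476 -0.191] 0.041
squash scene 744 h 0.064 box [0.474 0.123] [0.072 0.072] top12 [0.476 0.12 ] 0.051
squash side 531 h 0.066 box [0.486 0.116] [0.071 0.073] top12 [0.486 0.114] 0.057
mand scene 253 h 0.049 box [ 0.587 -0.359] [0.057 0.052] top12 [ 0.59  -0.361] 0.052
mand side 456 h 0.052 box [ 0.602 -0.367] [0.058 0.064] top12 [ 0.599 -0.365] 0.055
bowl scene 702 h 0.034 box [ 0.681 -0.027] [0.09  0.089] top12 [ 0.683 -0.029] 0.095
bowl side 960 h 0.037 box [ 0.688 -0.032] [0.092 0.088] top12 [ 0.687 -0.031] 0.092
```

```bash
python3 -c "
import cv2,numpy as np
a=cv2.imread('pics/scenecrop.png');b=cv2.imread('pics/sidecrop.png');b=cv2.resize(b,(a.shape[1],int(b.shape[0]*a.shape[1]/b.shape[1])))
cv2.imwrite('pics/both.png',cv2.resize(np.vstack([a,b]),(500,590)))"
```

```text
(no output)
```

View pics/scenecrop.png

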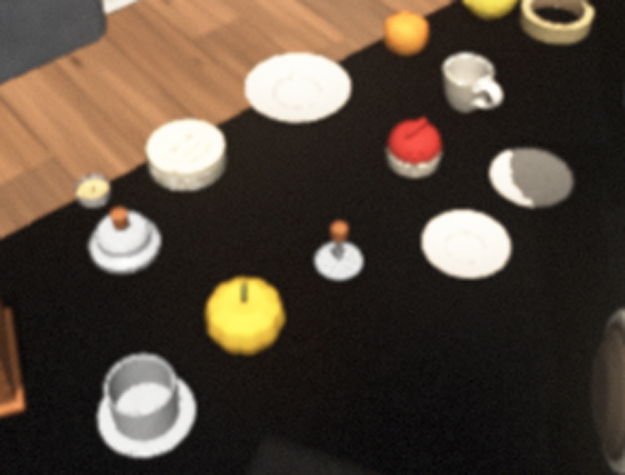

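View pics/sidecrop.png

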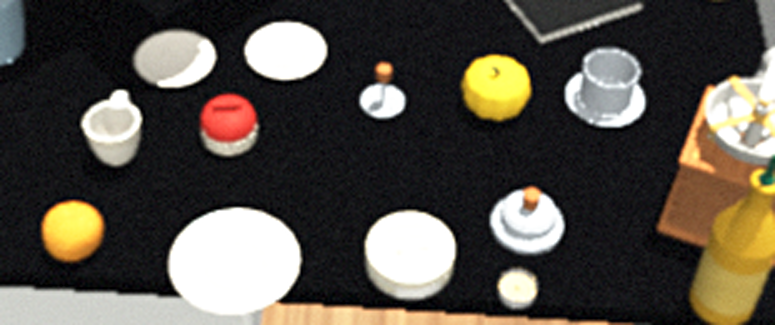

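The saucer meant is the plate at (269,175). It measures 132 mm with an inner ring, while (337,237) and (362,211) are both about 91 mm. The crops confirm the ring, and show the cup handle pointing toward the robot. Next are wrist looks from hover above the cup and the saucer.

```bash
cat >> h.py <<'E'
def R(a):
    "tool down, closing line at angle a from world +y (ccw)"
    y=np.array([-np.sin(a),np.cos(a),0]); z=np.array([0,0,-1.]); return np.stack([np.cross(y,z),y,z],1)
def band(d,c,rad,z0,z1):
    p=pts(d).reshape(-1,3); return p[(np.hypot(p[:,0]-c[0],p[:,1]-c[1])<rad)&(p[:,2]>z0)&(p[:,2]<z1)]
def circ(q):
    "least-squares circle through the outer boundary of xy points"
    h=cv2.convexHull(q[:,:2].astype(np.float32))[:,0].astype(float)
    from scipy.optimize import least_squares
    m=h.mean(0); s=least_squares(lambda v:np.hypot(h[:,0]-v[0],h[:,1]-v[1])-v[2],[*m,.03],loss="soft_l1",f_scale=.001).x
    return np.round(s[:2],4),round(2*s[2],4)
E
python3 - <<'E'
from h import *
import pickle
ctrl.reach([0.653,-0.206,0.32],R(0)); a=shot("wrist","w1.png")
ctrl.reach([0.468,-0.307,0.26],R(0)); b=shot("wrist","w2.png")
pickle.dump((a,b),open("w.pkl","wb"))
cv2.imwrite("pics/w12.png",cv2.resize(np.hstack([a["frame"],b["frame"]])[...,::-1],(800,300)))
print(np.round(np.linalg.inv(b["extrinsics"]),3),b["fovy"],b["k1"])
q=band(a,(.653,-.206),.09,.009,.03); print("saucer",circ(q),q[:,2].max(),len(q))
q=band(a,(.653,-.206),.05,.0,.009); print("floor z",np.median(q[:,2]))
q=band(b,(.468,-.307),.06,.048,.07); print("cup rim",circ(q),len(q),cv2.minAreaRect(q[:,:2].astype(np.float32)),np.median(q[:,2]))
q=band(b,(.468,-.307),.06,.025,.07); r=cv2.minAreaRect(q[:,:2].astype(np.float32)); print(r)
print(ctrl.read_state()["time_s"])
E
```

```text
[[ 0.     0.954  0.301  0.392]
 [ 1.    -0.    -0.001 -0.307]
 [-0.001  0.301 -0.954  0.403]
 [ 0.     0.     0.     1.   ]] 59.03587419667415 -0.04640353459869795
saucer (array([ 0.6547, -0.2076]), np.float64(0.1309)) 0.0163416994958727 4630
floor z 0.005522325404971989
cup rim (array([ 0.4732, -0.3153]), np.float64(0.0602)) 1222 ((0.46968039870262146, -0.3102479577064514), (0.058318644762039185, 0.0729949027299881), 43.965667724609375) 0.05371278303888413
((0.46756112575531006, -0.3089580535888672), (0.058432646095752716, 0.07763775438070297), 47.56122970581055)
3.325
```

View pics/w12.png

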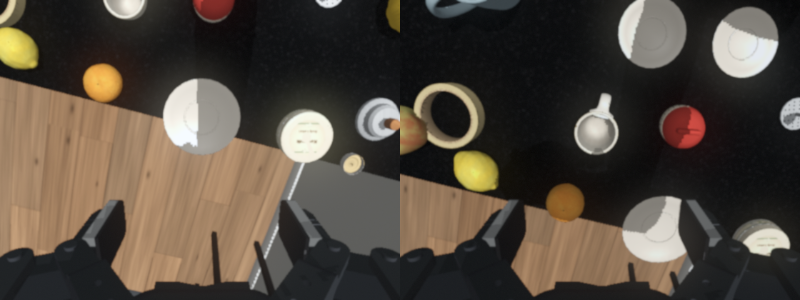

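The left half shows the saucer at (202,117), with its floor and ring clear. The right half shows the cup at (597,135), its handle tip at (605,98) pointing toward the robot and slightly to +y. I'll compute the handle direction from the points outside the body circle.

Run:
```python
from h import *
import pickle
a,b=pickle.load(open("w.pkl","rb"))
q=band(b,(.468,-.307),.06,.049,.07)
from scipy.optimize import least_squares
# handle direction from masked body: fit circle d=58 robustly on hull
h=cv2.convexHull(q[:,:2].astype(np.float32))[:,0].astype(float)
s=least_squares(lambda v:np.hypot(h[:,0]-v[0],h[:,1]-v[1])-.029,[.475,-.312],loss="cauchy",f_scale=.001).x
q2=band(b,(.468,-.307),.06,.02,.07); r=np.hypot(*(q2[:,:2]-s).T); o=q2[r>.036]
v=o[:,:2].mean(0)-s; print(s,len(o),v,np.degrees(np.arctan2(v[1],v[0])),r.max(), np.sort(r)[-5:])
```

```text
[ 0.47505343 -0.31585905] 297 [-0.04305666  0.01163491] 164.87850091929275 0.05369034937911333 [0.05336678 0.05340087 0.05347888 0.05354179 0.05369035]
```

```bash
cat >> h.py <<'E'
def lower(x,y,z,above=.004,below=.002,thr=2.0):
    "step down until the contact force shows"
    ctrl.movel([x,y,z+above],max_speed=.06); ctrl.dwell(.15); f0=ctrl.read_state()["force"][2]
    k=above
    while k>-below:
        k-=.001; ctrl.movel([x,y,z+k],max_speed=.02); f=ctrl.read_state()["force"][2]-f0
        if abs(f)>thr: break
    print("stopped at k=%.3f df=%.2f"%(k,f)); return k
def st(m=""):
    s=ctrl.read_state(); print(m,"t%.1f"%s["time_s"],np.round(s["tcp_pos"],4),"F",np.round(s["force"],1),"open %.4f gf %.1f"%(s["opening"],s["gripper_force"]))
E
python3 - <<'E'
from h import *
x,y=.4751,-.3159; A=R(-.264)
ctrl.reach([x,y,.12],A); ctrl.movel([x,y,.014],max_speed=.1); st("down")
ctrl.move_gripper(.05,30); st("grip")
ctrl.movel([x,y,.10],max_speed=.1); st("lift")
shot("wrist","w3.png"); shot("side","s3.png",(140,170,340,300),2)
X,Y=.6547,-.2076
ctrl.movel([X,Y,.10],max_speed=.15); st("over")
a=cv2.imread("pics/w3.png"); b=cv2.imread("pics/s3.png"); cv2.imwrite("pics/c3.png",np.hstack([cv2.resize(a,(400,300)),cv2.resize(b,(400,300))]))
E
```

```text
down t5.2 [ 0.4757 -0.3161  0.0147] F [-0.7 -0.2 -0.4] open 0.0855 gf 0.0
grip t5.5 [ 0.4756 -0.3161  0.0148] F [-0.5  1.1  4.6] open 0.0561 gf 31.6
lift t6.5 [ 0.4745 -0.3156  0.0992] F [-0.7 -0.8 -0.6] open 0.0565 gf 32.1
over t8.2 [ 0.6541 -0.2081  0.1001] F [-0.9  0.2 -0.3] open 0.0564 gf 32.1
```

View pics/c3.png

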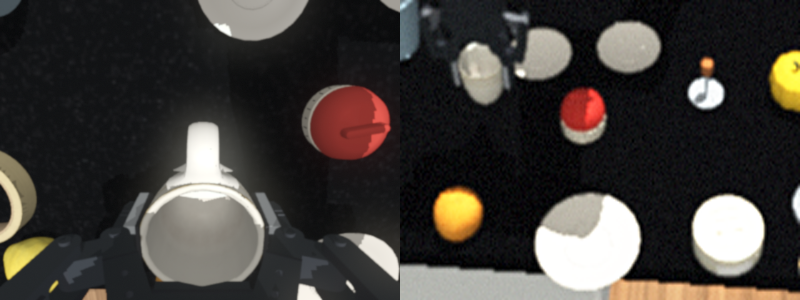

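The cup is held squarely, with the handle straight up at (203,150) in the wrist half. Lowering now.

Run:
```python
from h import *
X,Y=.6547,-.2076
lower(X,Y,.0195,above=.006,below=.004,thr=1.5); st()
ctrl.move_gripper(.085); st("open")
ctrl.movel([X,Y,.13],max_speed=.12); 
C=np.array([X,Y,.30])+[0,0,0]
ctrl.reach([X-.0,Y,.30],R(0)); d=shot("wrist","w4.png",(140,40,420,260),2)
q=band(d,(X,Y),.1,.010,.022); print("saucer",circ(q))
q=band(d,(X,Y),.06,.054,.075); print(np.median(q[:,2]))
h=cv2.convexHull(q[:,:2].astype(np.float32))[:,0].astype(float)
from scipy.optimize import least_squares
s=least_squares(lambda v:np.hypot(h[:,0]-v[0],h[:,1]-v[1])-.029,[X,Y],loss="cauchy",f_scale=.001).x; print("cup axis",s)
st()
```

```text
stopped at k=0.000 df=2.14
 t11.2 [ 0.655  -0.2077  0.0199] F [ 0.7 -0.9  0.9] open 0.0561 gf 32.2
open t11.6 [ 0.6547 -0.2076  0.0195] F [0.7 0.1 0.7] open 0.0850 gf 0.0
saucer (array([ 0.6548, -0.2077]), np.float64(0.1308))
0.05878296245090924
cup axis [ 0.65470591 -0.20744033]
 t13.5 [ 0.6541 -0.2073  0.298 ] F [-0.3 -0.6 -0.5] open 0.0848 gf 0.0
```

View pics/w4.png

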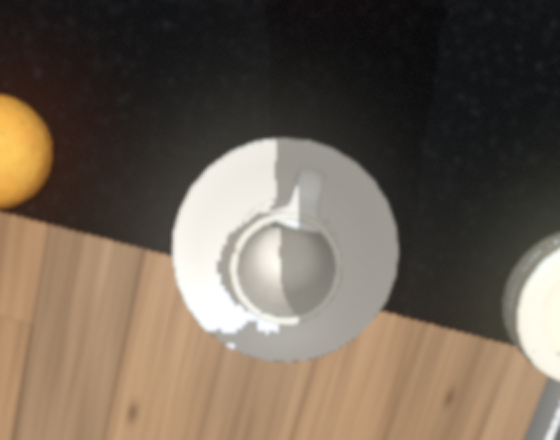

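The cup stands in the middle: its axis is within 0.3 mm of the saucer centre and its rim is at about 60 mm. Next the brewer.

```bash
cat > b.py <<'E'
from h import *
ctrl.reach([.47,.248,.30],R(0)); d=shot("wrist","w5.png")
q=band(d,(.497,.248),.055,.046,.065); c,D=circ(q); print("chamber",c,D,np.median(q[:,2]))
q=band(d,(.497,.248),.07,.004,.012); c2,D2=circ(q); print("brim",c2,D2)
assert abs(D-.063)<.004 and np.hypot(*(c-[.497,.248]))<.015
x,y=c
ctrl.reach([x,y,.13],R(0)); ctrl.movel([x,y,.011],max_speed=.1); st("down")
ctrl.move_gripper(.055,30); st("grip")
ctrl.movel([x,y,.18],max_speed=.12); st("lift")
shot("wrist","w6.png")
E
python3 b.py; python3 -c "
import cv2,numpy as np
cv2.imwrite('pics/c5.png',np.hstack([cv2.resize(cv2.imread('pics/w%d.png'%i),(400,300)) for i in (5,6)]))"
```

```text
chamber [0.4956 0.2469] 0.0627 0.05384205978942219
brim [0.4956 0.247 ] 0.0893
down t17.4 [0.496  0.2473 0.0116] F [-0.7  1.1  0.1] open 0.0850 gf 0.0
grip t17.7 [0.4961 0.2473 0.0118] F [-0.5  0.1  3.1] open 0.0617 gf 33.2
lift t19.3 [0.4952 0.2466 0.1791] F [-0.1  0.4 -1.4] open 0.0611 gf 33.0
```

View pics/c5.png

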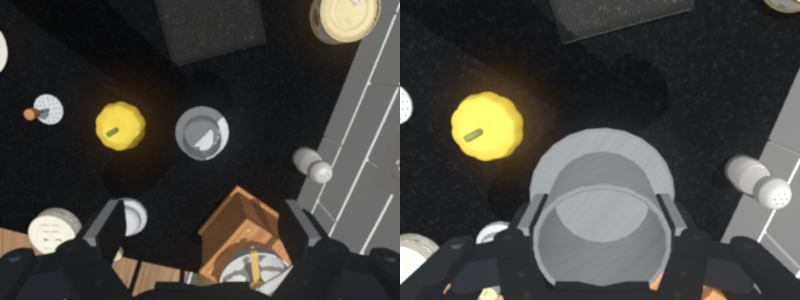

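The brewer is held level (right half, centre (602,215)). Carrying it to the cup.

Run:
```python
from h import *
X,Y=.6547,-.2075
ctrl.reach([X,Y,.16],R(0)); st()
ctrl.movel([X,Y,.09],max_speed=.08)
lower(X,Y,.0665,above=.006,below=.004,thr=1.8); st()
ctrl.move_gripper(.085); st("open")
ctrl.movel([X,Y,.17],max_speed=.12)
ctrl.reach([X-.03,Y,.33],R(0)); d=shot("wrist","w7.png",(140,40,420,260),2)
q=band(d,(X,Y),.05,.102,.125); print("chamber",circ(q),np.median(q[:,2]))
q=band(d,(X,Y),.055,.056,.070); print("brim",circ(q),np.median(q[:,2]))
A=np.c_[q[:,:2]-q[:,:2].mean(0),np.ones(len(q))]; print("tilt",np.linalg.lstsq(A,q[:,2],rcond=None)[0])
q=band(d,(X,Y),.1,.010,.022); print("saucer",circ(q))
st()
```

```text
t21.1 [ 0.655  -0.2063  0.1602] F [ 0.   0.7 -1.6] open 0.0610 gf 33.0
stopped at k=0.000 df=4.61
 t24.2 [ 0.6548 -0.2076  0.0672] F [-1.2  0.   3.2] open 0.0609 gf 33.2
open t24.6 [ 0.6547 -0.2075  0.0663] F [-0.5 -0.5  0.6] open 0.0850 gf 0.0
chamber (array([ 0.655 , -0.2076]), np.float64(0.0627)) 0.10926062455637037
brim (array([ 0.6547, -0.2078]), np.float64(0.0898)) 0.06350553784172049
tilt [ 0.03214839 -0.00237394  0.06353744]
saucer (array([ 0.6547, -0.2077]), np.float64(0.1308))
 t26.3 [ 0.6242 -0.2072  0.3282] F [ 0.1 -1.2 -0.2] open 0.0848 gf 0.0
```

View pics/w7.png

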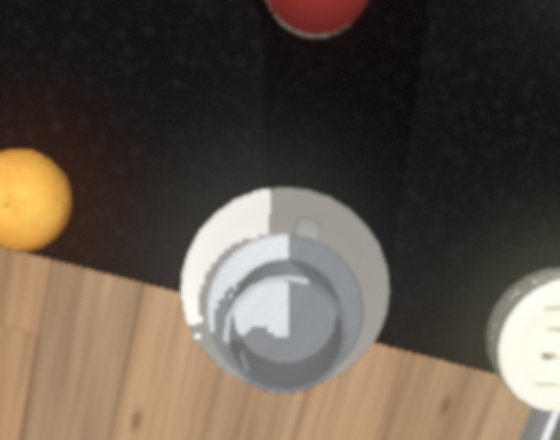

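The brewer is seated flat: brim at 63.5 mm, chamber rim at 109.3 mm, centred within 0.3 mm. Next the press.

Run:
```python
from h import *
ctrl.reach([.43,-.008,.28],R(0)); d=shot("wrist","w8.png")
q=band(d,(.455,-.008),.04,.004,.012); c,D=circ(q); print("disc",c,D,np.median(q[:,2]))
q=band(d,(.455,-.008),.04,.053,.07); k,Dk=circ(q); print("knob",k,Dk,np.median(q[:,2]))
ctrl.move_gripper(.045)
x,y=k if np.hypot(*(k-c))<.004 else (k+c)/2
ctrl.reach([x,y,.12],R(0)); ctrl.movel([x,y,.035],max_speed=.1); st("down")
ctrl.move_gripper(.010,30); st("grip")
ctrl.movel([x,y,.17],max_speed=.12); st("lift"); ctrl.dwell(.2)
d=shot("wrist","w9.png"); s=ctrl.get_image("side"); 
T=ctrl.read_state()["tcp_pos"]; q=band(d,T[:2],.04,T[2]-.035-.002,T[2]-.035+.012); print("disc in hand (rel tcp)",circ(q)[0]-T[:2],circ(q)[1],np.median(q[:,2])-T[2],len(q))
a=cv2.resize(cv2.imread("pics/w9.png"),(400,300)); b=cv2.resize(s["frame"][100:250,180:380,::-1],(400,300))
cv2.imwrite("pics/c9.png",np.hstack([a,b]))
```

```text
disc [ 0.4543 -0.0093] 0.0483 0.0069717104882096
knob [ 0.4538 -0.0093] 0.016 0.05944023510170968
down t29.6 [ 0.4544 -0.0091  0.0357] F [ 0.9 -0.   0.8] open 0.0449 gf 0.0
grip t30.0 [ 0.4542 -0.0091  0.0356] F [-0.5  1.3  4.3] open 0.0156 gf 29.2
lift t31.3 [ 0.4532 -0.0094  0.1692] F [-0.  -0.1 -0.7] open 0.0158 gf 29.2
disc in hand (rel tcp) [-0.00055865 -0.00016844] 0.0482 -0.028860095992173457 4864
```

View pics/c9.png

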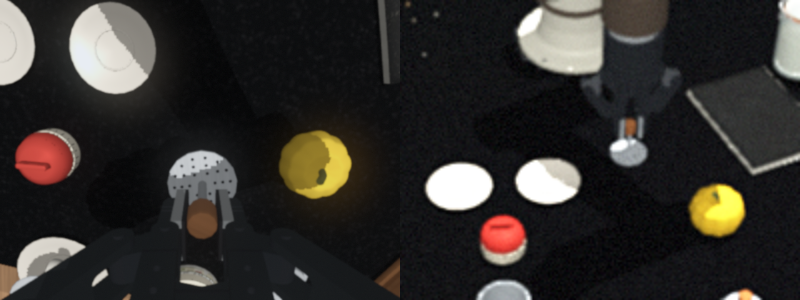

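The press hangs straight, with the disc centred within 0.6 mm of the TCP (wrist half, disc (202,178), knob (202,218)). Inserting it.

Run:
```python
from h import *
X,Y=.6552,-.2075
ctrl.reach([X,Y,.17],R(0)); ctrl.movel([X,Y,.15],max_speed=.06); st()
ctrl.movel([X,Y,.115],max_speed=.05); st("inside")
lower(X,Y,.100,above=.006,below=.004,thr=1.5); st()
ctrl.move_gripper(.0215); st("open")
ctrl.movel([X,Y,.135],max_speed=.05); st("up")
ctrl.move_gripper(.045); ctrl.movel([X,Y,.18],max_speed=.12)
ctrl.reach([X-.03,Y,.33],R(0)); d=shot("wrist","w10.png",(140,40,420,260),2)
q=band(d,(X,Y),.02,.118,.14); print("knob",circ(q),np.median(q[:,2]))
q=band(d,(X,Y),.05,.102,.1145); print("chamber",circ(q),np.median(q[:,2]))
q=band(d,(X,Y),.027,.06,.08); print("disc",circ(q),np.median(q[:,2]),len(q))
q=band(d,(X,Y),.1,.010,.022); print("saucer",circ(q))
st()
```

```text
t33.2 [ 0.655  -0.2072  0.1496] F [-0.2  0.8 -0.8] open 0.0154 gf 29.2
inside t34.0 [ 0.6555 -0.2076  0.1153] F [-0.   0.1 -0.3] open 0.0154 gf 29.2
stopped at k=-0.001 df=5.48
 t36.2 [ 0.6557 -0.2076  0.1   ] F [0.5 1.2 4.8] open 0.0155 gf 29.5
open t36.4 [ 0.6547 -0.2074  0.0983] F [-0.2  0.1  0.1] open 0.0215 gf 0.0
up t37.3 [ 0.6549 -0.2074  0.1347] F [ 0.1 -0.  -0.2] open 0.0216 gf 0.0
knob (array([ 0.6554, -0.2076]), np.float64(0.0161)) 0.12398572084256122
chamber (array([ 0.655 , -0.2076]), np.float64(0.0629)) 0.10926856413376798
disc (array([ 0.6578, -0.2075]), np.float64(0.051)) 0.07130276703185642 1186
saucer (array([ 0.6547, -0.2076]), np.float64(0.131))
 t38.9 [ 0.6246 -0.2072  0.3282] F [ 1.  -0.1 -0.8] open 0.0450 gf 0.0
```

View pics/w10.png

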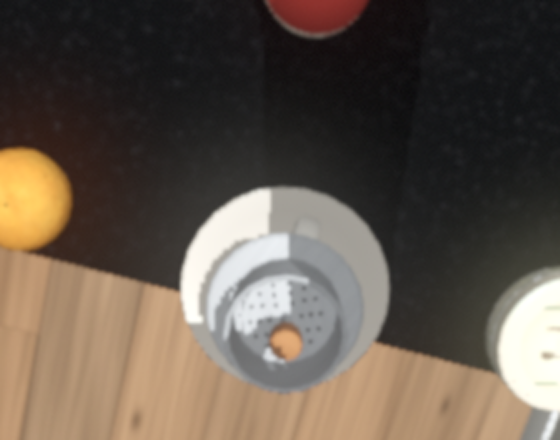

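The press lies flat: knob top at 124.0 mm, disc top at 71.3 mm, centred. Now the lid.

Run:
```python
from h import *
ctrl.reach([.62,.105,.28],R(0)); d=shot("wrist","w11.png")
q=band(d,(.658,.105),.05,.003,.028); c,D=circ(q); print("skirt",c,D)
q=band(d,(.658,.105),.03,.046,.065); k,Dk=circ(q); print("knob",k,Dk,np.median(q[:,2]))
x,y=k
ctrl.reach([x,y,.12],R(0)); ctrl.movel([x,y,.0325],max_speed=.08); st("down")
ctrl.move_gripper(.010,35); st("grip")
ctrl.movel([x,y,.19],max_speed=.12); st("lift"); ctrl.dwell(.2)
d=shot("wrist","w12b.png"); s=ctrl.get_image("side")
T=ctrl.read_state()["tcp_pos"]; q=band(d,T[:2],.05,T[2]-.036,T[2]-.008); print("skirt in hand (rel tcp)",circ(q)[0]-T[:2],circ(q)[1],len(q))
a=cv2.resize(cv2.imread("pics/w12b.png"),(400,300)); b=cv2.resize(s["frame"][130:280,260:460,::-1],(400,300))
cv2.imwrite("pics/c12.png",np.hstack([a,b]))
```

```text
skirt [0.6571 0.1046] 0.0746
knob [0.6568 0.1046] 0.018 0.053017263369252644
down t42.1 [0.6573 0.1047 0.0332] F [-0.  -0.1 -0. ] open 0.0448 gf 0.0
grip t42.4 [0.6572 0.1047 0.0333] F [ 0.2 -0.9  2.4] open 0.0177 gf 34.3
lift t43.9 [0.6563 0.1045 0.1889] F [ 0.2 -0.1 -0.8] open 0.0176 gf 34.2
skirt in hand (rel tcp) [-0.00092561 -0.00036998] 0.0742 6609
```

View pics/c12.png

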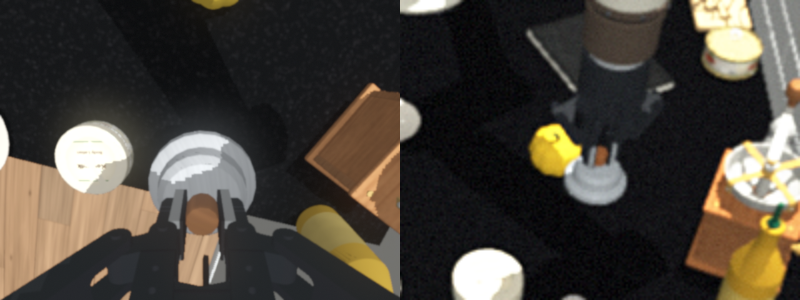

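The lid is held level (wrist half, skirt centre (202,180)). Capping the brewer.

Run:
```python
from h import *
X,Y=.6555,-.2074
ctrl.reach([X,Y,.20],R(0)); ctrl.movel([X,Y,.150],max_speed=.06); st()
k=lower(X,Y,.134,above=.006,below=.004,thr=2.0); st()
ctrl.move_gripper(.03); st("open")
ctrl.movel([X,Y,.20],max_speed=.08); ctrl.move_gripper(.045)
ctrl.reach([X-.04,Y,.36],R(0)); d=shot("wrist","w13.png",(140,40,420,260),1.5)
for n,r,a,b in(("knob",.02,.148,.17),("skirt",.05,.099,.115),("brim",.055,.058,.069),("saucer",.1,.010,.022)):
    q=band(d,(X,Y),r,a,b); print(n,circ(q),"z %.4f"%np.median(q[:,2]),len(q))
s=shot("side","s13.png",(140,170,450,300),2); st()
a=cv2.resize(cv2.imread("pics/w13.png"),(382,300)); b=cv2.resize(s["frame"][150:300,150:350,::-1],(400,300))
cv2.imwrite("pics/c13.png",np.hstack([a,b]))
```

```text
t46.4 [ 0.6559 -0.2076  0.1505] F [-0.5 -0.1 -1.4] open 0.0174 gf 34.2
stopped at k=0.000 df=3.13
 t48.4 [ 0.6558 -0.2075  0.1346] F [ 0.1 -0.5  2.5] open 0.0176 gf 34.4
open t48.6 [ 0.6554 -0.2074  0.1337] F [ 0.1 -0.2 -0.5] open 0.0304 gf 0.0
knob (array([ 0.6556, -0.2076]), np.float64(0.0178)) z 0.1545 276
skirt (array([ 0.6555, -0.2077]), np.float64(0.0748)) z 0.1111 1161
brim (array([ 0.6545, -0.2078]), np.float64(0.0894)) z 0.0625 1062
saucer (array([ 0.6548, -0.2077]), np.float64(0.1309)) z 0.0127 2269
 t50.7 [ 0.6152 -0.2071  0.358 ] F [-0.9  0.  -0.3] open 0.0449 gf 0.0
```

View pics/c13.png

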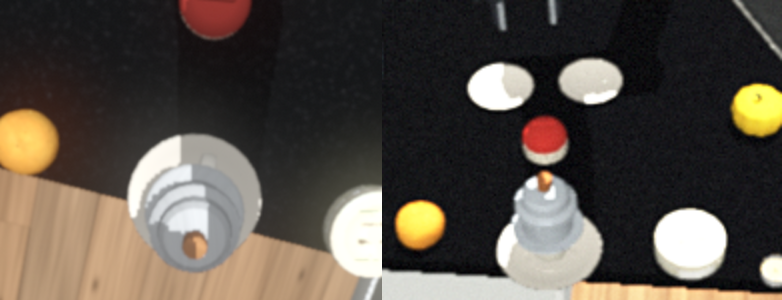

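The whole stack stands upright and centred on the saucer. The lid knob top measures 154.5 mm, exactly what a fully seated lid should give, and the bystanders have not moved. Handing in.

```bash
python3 -c "
from station import ctrl
print(ctrl.finish_job())"
```

```text
the job is handed in; nothing more can be done
None
```

The coffee set is assembled in the order asked and handed in at about 51 s: cup, brewer, press and lid are centred on the 132 mm saucer within about 1 mm, everything measured fully seated, and the timer, squash and mandarin were not touched.

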